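# Stir the cedar balls, then bring the open jar to the front and hold the carousel

### The arm

A 6-joint arm with a two-finger parallel gripper is mounted at the origin on the work surface. World frame = base frame: x ahead of the robot, y to its left, z up, the work surface at z = 0. Lengths are in m, angles in rad, forces in N, time in s.
With the tool pointing down it reaches from about 0.35 to 0.975 m from the base axis. Payload 4.9 kg.
Tool frame: the origin (TCP) lies on the centre line of the jaws, within the pads' length; the fingertips stand manip.tip_reach ahead of it and the grasp point (between the pads) is the TCP (manip.tip_reach is the distance from the TCP to the fingertips, in m); z points along the fingers, y is the line along which they close (so a half turn about z gives the same grasp; the last joint's range is limited). The gripper opens to 85 mm and grips with 20 to 120 N. Pads are 22 mm wide; open, the fingers measure 114 mm over their backs; the gripper's body (76 mm by 85 mm) begins 54 mm behind the grasp point. The pads swing forward as they close: fully open they stand 13 mm farther back than shut.
Start: joints at [1.1, 0.053, 1.613, -0, 1.476, -0.119], TCP at [0.215, 0.587, 0.25] pointing down, gripper open.
Joint ranges: [-3.01, 3.01], [-1.01, 2.22], [0.06, 2.58], [-1.02, 4.17], [0.09, 2.62], [-3.14, 3.14]. Speed limits (rad/s): [2.57, 2.57, 3.14, 3.14, 3.14, 3.14].

### API

Orientations are given as a unit quaternion [w, x, y, z].
In Python, from plant import manip gives the robot as it stands. The module is installed in compiled form; this text tells all that it offers.
- The arm moves only by the tool move_arm, never from a script. Its argument "rows" is a list of rows, each a list of 7 numbers: the shift along the tool's x, y, z in cm, then the turn, a rotation vector about the tool's x, y, z in degrees, then the opening, from -1 (shut) to 1 (fully open). In form: [[tx, ty, tz, ax, ay, az, jaw], ...]. A call has 1 to 20 rows; each row shifts and turns the commanded pose from where the row before left it, along the tool's axes as they then stand; what a row does not reach is not made up. A row lasts 1/12 s, in which the tool goes at most 41.7 mm and 7.16 degrees, less where a joint would pass 70% of its speed; a pose out of reach is approached as far as the arm can. A call is refused whole if a number of a shift passes 4.17 or a number of a turn 7.16, either way. A call with a gripper value outside its range is refused whole. The fingers move at their own pace and stop on an object; the grip force is fixed at half the most. Time passes only in rows, so rows that do not move let the fingers close. It gives the time, the measured TCP pose, the force, the opening and the grip force at its end, in the units of the state.
- manip.state(): the state, without advancing time (a new reading comes with each control period).
- manip.grab_frame(name): name is "side" or "top"; returns a dict with "img" (384x512x3 uint8, blue, green, red), "mtx" (3x3 intrinsics, pixels), "k1" (the pictures are not rectified: a ray, as slopes to the right and down, at radius r is drawn at 1 + k1 r^2 times it, then the intrinsics apply), "R" (3x3) and "t" (3): a world point X has camera coordinates R X + t. Camera axes: x right, y down, z forward; pixel columns grow to the right and rows downward; lengths in m; the calibration is good to about 2 mm. A picture is of the moment at which its call begins. There is no depth.
- manip.job_done(): hands the job in; it is judged then, once.
The state is a dict: "time": time; "joint_pos": joint angles; "joint_vel": joint speeds; "joint_efforts": joint torques, N m; "tool_pos": TCP position; "tool_rot": TCP orientation; "contact_force": force on the tool from outside, world axes, zero at the start; "ft_torque": the same for the moment, N m; "gripper_width": opening from 0.0 (shut) to 1.0 (fully open); "grasp_force": force on a finger pad.
Only numpy, scipy, OpenCV 4.12 (cv2) and the standard library are available. Lean on these libraries where they do the work, as an engineer would, in place of code of your own. Each camera call takes 0.05 s, during which the arm holds its last target. There are 200 camera calls.

### The job

Take the wooden stirring stick from its stand and stir the cedar balls in the steel bowl round and round with its tip down near the bowl's floor, in wide circles about halfway out to the wall (two full turns are plenty), so that balls on both sides get shifted and all stay in the bowl, then stand the stick back in its stand and let go of it. After that turn the carousel until the open jar (the one without a lid) is lined up with the little front tab of the base, so it can be filled, and finish while still gripping the carousel with the gripper, holding it still there. Leave the bowl where it stands and the other things on the table alone.

Things in the scene. Friction and masses are not known exactly. Their poses are not given: they have to be found in the camera images.
- carousel: Fixed round wooden base of the jar carousel, 280 mm across, 12 mm high, its edge carrying one small front tab. Origin: on the table under the turning axis; its -x axis points along the table from the turning axis to the front tab, z up.
- front_tab (a point): Top of the small wooden stub on the tab that sticks out of the carousel base's edge: 162 mm from the turning axis, 25 mm above the table. It marks the front, roughly on the robot's side.
- turntable: The turning part: wooden disc 260 mm across, top 26 mm above the table, turning either way about its upright axis with light friction (0.06 N m; stays where left). Four containers are fastened on it, 85 mm from the axis, a quarter turn apart. Origin on the axis, 14 mm above the table, z up, -x towards the open jar; the jar is at the front when its x is parallel to carousel's x.
- canister_top (a point): Top of the round lidded white canister with a ball knob on the turntable (its -y side): 66 mm wide, 101 mm high.
- bottle_top (a point): Top of the white narrow-necked bottle on the turntable (its +x side): 54 mm wide, 100 mm high.
- tin_top (a point): Top of the square metal tin on the turntable (its +y side): 53 mm wide, 84 mm high.
- bar (a point): Centre of the wooden bar handle, on the turning axis, 150 mm above the table (above all containers). The bar is level, 90 mm long along the turntable's x axis (that is, towards the open jar and the bottle), 18 mm wide, 26 mm high, on a 22 mm round post. Made to be gripped across from above.
- jar_mouth (a point): Centre of the mouth of the open jar (white ceramic, round, 62 mm wide, 85 mm high, no lid, visibly hollow, fastened on the turntable), 111 mm above the table, 85 mm from the turning axis.
- bowl: Loose round steel bowl, 0.7 kg: rim 176 mm across and 60 mm high, foot 156 mm across, wall 4 mm, flat inner floor 6 mm above the table and about 148 mm across. Origin: centre of its underside; x, y as in the world.
- stick: Loose wooden stirring stick, 211 mm long, 60 g, upright in its stand: round 18 mm with a rounded lower end, and a square 20 x 20 mm grip over the top 62 mm whose faces are square to this frame's x and y. Origin: at the lower tip; z runs up the stick.
- stick_tip (a point): The lower tip of the stirring stick (its stirring end).
- stick_grip (a point): Middle of the square grip of the stick, 180 mm above its tip, 31 mm below its top.
- stand: Fixed dark wooden block, 75 x 75 mm, 55 mm high, with one upright round hole in the middle of its top in which the stick stands. Origin: centre of its underside.
- stand_hole0 (a point): Mouth of the stand's hole, 55 mm above the table: 25 mm across, 45 mm deep, edge chamfered 4 mm. The tip of the stowed stick is 10 mm above the table.
- scoop: Bystander: loose white measuring cup, 60 mm wide, 50 mm high. Origin: centre of its underside.
- remover: Bystander: loose white bottle, 56 mm wide, 190 mm high. Origin: centre of its underside.
- brush: Bystander: loose wooden clothes brush, 150 x 55 x 42 mm, long along its x. Origin: centre of its underside.
- peg: Bystander: loose wooden clothes peg, 72 x 14 x 10 mm, long along its x. Origin: centre of its underside.
- ball0_center (a point): Centre of one of the six loose cedar balls in the bowl, 24 mm across, 12 g, lying on the bowl's floor.
- ball1_center (a point): Centre of one of the six loose cedar balls in the bowl, 24 mm across, 12 g, lying on the bowl's floor.
- ball2_center (a point): Centre of one of the six loose cedar balls in the bowl, 24 mm across, 12 g, lying on the bowl's floor.
- ball3_center (a point): Centre of one of the six loose cedar balls in the bowl, 24 mm across, 12 g, lying on the bowl's floor.
- ball4_center (a point): Centre of one of the six loose cedar balls in the bowl, 24 mm across, 12 g, lying on the bowl's floor.
- ball5_center (a point): Centre of one of the six loose cedar balls in the bowl, 24 mm across, 12 g, lying on the bowl's floor.
Things that resemble listed ones, but are neither listed nor needed, are in the scene too. There is more than one size of the stand; the one meant has the size given above.

How it is judged:
By the outcome, as a careful person would: the job done as asked, in the order asked, and still so for the second after the job is handed in, while the arm keeps its last pose, push and grip.
It also fails if it takes over 72 s, if anything falls off the work surface, if the arm or the gripper's body presses on something with over 40 N, if the wrist force passes 120 N, or if a joint passes its speed limit or range.

## Working session

There is one attempt and no reset: what is moved stays moved. The work goes in short steps, Python scripts to look and compute and a tool call to move; the robot and the scene stay as the last step left them, time stands still between calls to the robot, and variables do not carry over. Pictures are saved under pics/ and viewed, at most 10 in all, crops included, and the job is handed in when it is done.

Besides the shell and the picture viewer there is one more tool, called after "Call:" as name([rows], argument=value, ...), one row to a line, values as JSON. move_arm: Moves the arm, as the interface text tells. Its arguments: {"type":"object","properties":{"rows":{"type":"array","items":{"type":"array","items":{"type":"number"}}}},"required":["rows"]}

```bash
mkdir -p pics
cat > h.py <<'E'
import numpy as np, cv2
from plant import manip
def grab(n):
    f=manip.grab_frame(n); return f
def ray(f,u,v):
    K=f["mtx"]; d=np.array([(u-K[0][2])/K[0][0],(v-K[1][2])/K[1][1]])
    s=d.copy()
    for _ in range(20): s=d/(1+f["k1"]*(s@s))
    R=np.array(f["R"]);t=np.array(f["t"]); return -R.T@t, R.T@np.array([s[0],s[1],1.])
def plane(f,u,v,z):
    c,d=ray(f,u,v); return c+d*(z-c[2])/d[2]
def tri(f1,p1,f2,p2):
    c1,d1=ray(f1,*p1);c2,d2=ray(f2,*p2)
    s=np.linalg.lstsq(np.stack([d1,-d2],1),c2-c1,rcond=None)[0]
    a=c1+s[0]*d1;b=c2+s[1]*d2
    return (a+b)/2,np.linalg.norm(a-b)
def proj(f,X):
    c=np.array(f["R"])@np.array(X)+np.array(f["t"]); s=c[:2]/c[2]; s=s*(1+f["k1"]*(s@s)); K=f["mtx"]
    return np.array([K[0][0]*s[0]+K[0][2],K[1][1]*s[1]+K[1][2]])
E
python3 - <<'E'
from h import *
import pickle
fs={n:grab(n) for n in("side","top")}
pickle.dump(fs,open("f0.pkl","wb"))
for n,f in fs.items():
    cv2.imwrite(f"pics/{n}0.png",cv2.resize(f["img"],None,fx=1.5,fy=1.5,interpolation=cv2.INTER_CUBIC))
    c,d=ray(f,256,192);print(n,c,d,f["k1"],f["mtx"])
print(manip.state(),manip.tip_reach)
E
```

```text
side [ 0.47134573 -0.77139175  0.85847005] [ 0.10513965  0.68498959 -0.72094328] -0.04927280283832288 [[404.92429165   0.         257.51902482]
 [  0.         404.92429165 193.29538944]
 [  0.           0.           1.        ]]
top [ 0.40313678 -0.04089962  1.44798809] [ 0.13337466 -0.00157323 -0.99108059] -0.11262089953449424 [[407.27280529   0.         254.9116114 ]
 [  0.         407.27280529 194.03075466]
 [  0.           0.           1.        ]]
{'time': 0.1, 'joint_pos': array([ 1.10000881e+00,  5.33513414e-02,  1.61414189e+00, -2.23511945e-05,
        1.47600055e+00, -1.18992231e-01]), 'joint_vel': array([-8.83622475e-04, -6.50464191e-04, -3.66270872e-03, -1.98911173e-03,
       -4.22176653e-05, -3.88355771e-04]), 'joint_efforts': array([ 7.12522287e-04, -3.94908249e+01, -3.71362817e+01, -6.18524496e-05,
        3.97901560e-03, -1.31276033e-05]), 'tool_pos': array([0.21512666, 0.5862531 , 0.24915726]), 'tool_rot': array([-2.65622499e-04,  1.74990867e-01,  9.84569598e-01, -9.12765383e-04]), 'contact_force': array([-0.66367244,  0.36270111, -0.25511312]), 'ft_torque': array([-0.04388152,  0.0040989 ,  0.01889892]), 'grasp_force': 0.0, 'gripper_width': 0.9999573320286285} 0.019
```

View pics/side0.png

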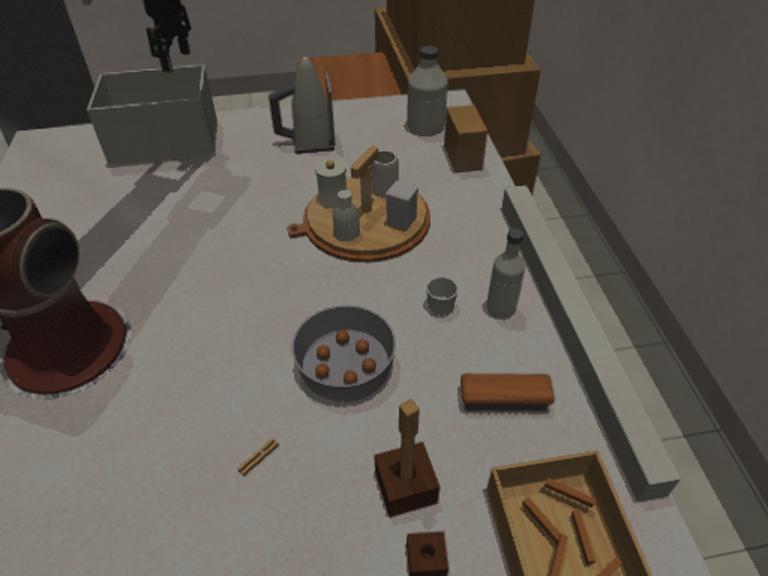

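View pics/top0.png

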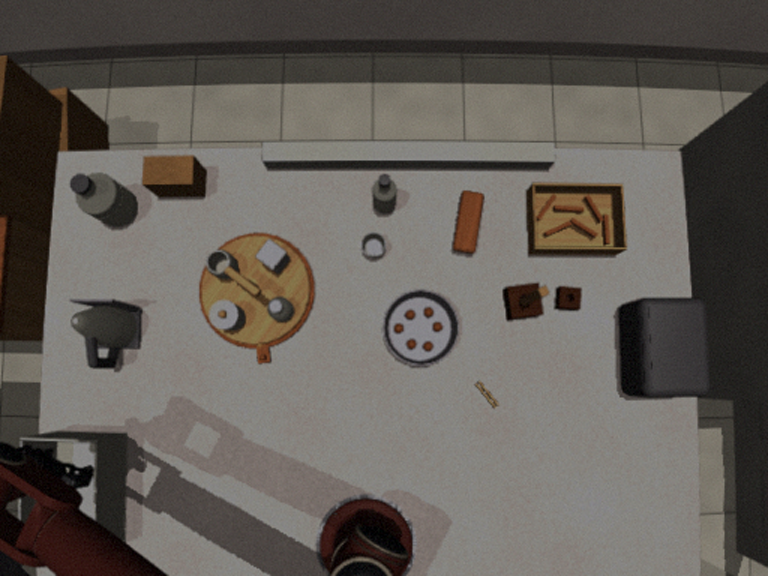

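The side view shows the stick in the larger stand at (407,480), with its top at (409,405). A smaller empty stand is at (427,553), the bowl at (344,352), and the carousel at (367,215) with its tab at (297,230). The top view shows the stand at (523,301), the stick top at (543,291), the small stand at (569,298), the bowl at (421,327), the carousel at (257,291), the tab at (264,354) and the open jar at (221,264).

The two stand candidates are (523,301) and (569,298). The first fits because it is larger and holds the stick, which I'll confirm in an enlarged crop.

Run:
```python
from h import *
import pickle
fs=pickle.load(open("f0.pkl","rb"))
def crop(n,u,v,w,h,s):
    im=cv2.convertScaleAbs(fs[n]["img"][v:v+h,u:u+w],alpha=1.6,beta=10)
    im=cv2.resize(im,None,fx=s,fy=s,interpolation=cv2.INTER_CUBIC)
    for k in range(0,w,10): 
        cv2.line(im,(k*s,0),(k*s,6 if k%50 else 14),(0,255,0),1)
    for k in range(0,h,10): cv2.line(im,(0,k*s),(6,k*s),(0,255,0),1)
    return im
a=crop("side",240,260,80,60,5); b=crop("top",325,170,80,60,5)
c=crop("side",185,90,100,75,4); d=crop("top",125,150,100,75*1,4)
m=np.vstack([np.hstack([a,b]),np.hstack([c,d])])
cv2.imwrite("pics/m1.png",m)
```

```text
(no output)
```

View pics/m1.png

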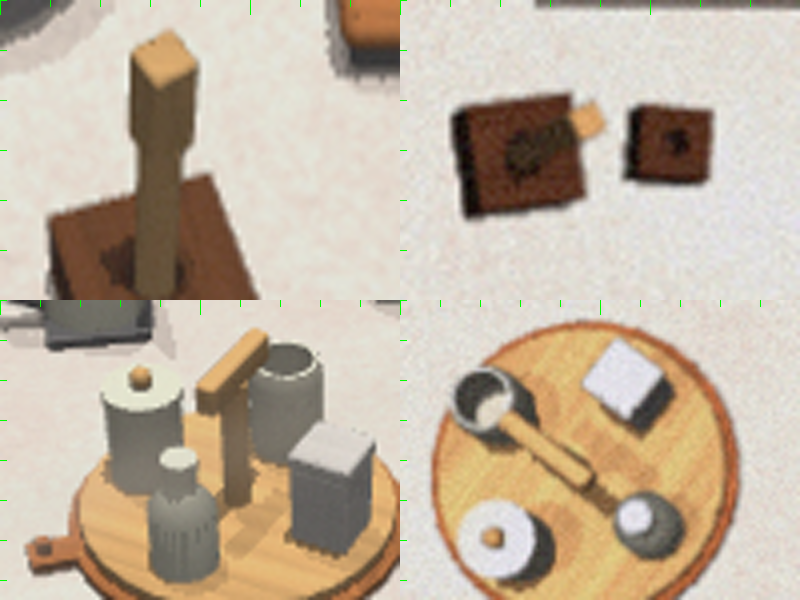

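The crop confirms it: the stick stands in the larger block (left, about 75 mm), and the smaller block is empty. In the carousel crops the open jar is at top left in the top view (484,398), with the bar running from it at (510,415) to (590,480). The tab is at (40,552) in the side crop.

Run:
```python
from h import *
import pickle
np.set_printoptions(precision=4,suppress=True)
fs=pickle.load(open("f0.pkl","rb")); S,T=fs["side"],fs["top"]
cs=lambda x,y,s,u,v:((x+.5)/s-.5+u,(y+.5)/s-.5+v)
sa=lambda x,y:cs(x,y,5,240,260); ta=lambda x,y:cs(x-400,y,5,325,170)
sc=lambda x,y:cs(x,y-300,4,185,90); tc=lambda x,y:cs(x-400,y-300,4,125,150)
print("stick top",tri(S,sa(164,60),T,ta(589,119)))
c=[plane(S,*sa(*p),.221)[:2] for p in[(168,32),(131,52),(161,88),(197,66)]]
for i in range(4):
    d=c[(i+1)%4]-c[i];print(" edge",np.linalg.norm(d),np.degrees(np.arctan2(d[1],d[0]))%90)
q=[plane(T,*ta(*p),.055)[:2] for p in[(466,104),(570,94),(584,199),(474,214)]]
print("stand c",np.mean(q,0),[np.linalg.norm(q[i]-q[i-1]) for i in range(4)])
q=[plane(S,*sa(*p),.055)[:2] for p in[(50,215),(210,175)]];print("stand edge side",q)
print("jar",tri(S,sc(287,362),T,tc(484,398)))
print("bar far jarend/other",tri(S,sc(264,334),T,tc(513,420)),tri(S,sc(206,383),T,tc(585,474)))
print("knob/can",tri(S,sc(141,378),T,tc(493,538)),"bottle",tri(S,sc(180,458),T,tc(634,518)))
# disc: wooden mask in top view
def ell(f,box,z,lo,hi,mn):
    hsv=cv2.cvtColor(f["img"],cv2.COLOR_BGR2HSV);m=cv2.inRange(hsv,lo,hi)
    k=np.zeros_like(m);x,y,w,h=box;k[y:y+h,x:x+w]=m[y:y+h,x:x+w]
    cn=max(cv2.findContours(k,cv2.RETR_EXTERNAL,cv2.CHAIN_APPROX_NONE)[0],key=cv2.contourArea)
    return cn
def circ(P):
    A=np.c_[2*P,np.ones(len(P))];s=np.linalg.lstsq(A,(P**2).sum(1),rcond=None)[0]
    return s[:2],np.sqrt(s[2]+s[:2]@s[:2])
cn=ell(T,(125,150,95,100),0,(3,90,50),(30,255,255),0)
hull=cv2.convexHull(cn)[:,0]
P=np.array([plane(T,*p,.012)[:2] for p in hull.astype(float)])
ctr,r=circ(P)
for _ in range(5):
    e=np.abs(np.hypot(*(P-ctr).T)-r); ctr,r=circ(P[e<.006]) 
print("carousel base fit z.012",ctr,r,(e<.006).sum(),len(P))
d=np.array([plane(T,*p,.02)[:2] for p in cn[:,0].astype(float)])-ctr
far=d[np.hypot(*d.T)>.152];print("tab",len(far),far.mean(0)+ctr,np.hypot(*far.T).max(),"ang",np.degrees(np.arctan2(*far.mean(0)[::-1])))
print("tab stub tri?",plane(S,*sc(40,548),.025))
# bowl rim
for f,n,box in((T,"T",(250,185,60,65)),(S,"S",(190,200,78,70))):
    hsv=cv2.cvtColor(f["img"],cv2.COLOR_BGR2HSV)
    x,y,w,h=box;g=hsv[y:y+h,x:x+w,2]; m=(g<100).astype(np.uint8)
    cns=cv2.findContours(m,cv2.RETR_EXTERNAL,cv2.CHAIN_APPROX_NONE)[0];cn=max(cns,key=cv2.contourArea)[:,0]
    P=np.array([plane(f,a+x,b+y,.06)[:2] for a,b in cn.astype(float)])
    ctr,r=circ(P); print("bowl",n,ctr,r)
    hb=cv2.inRange(hsv,(2,110,50),(20,255,255))[y:y+h,x:x+w]
    _,_,st,ce=cv2.connectedComponentsWithStats(hb)
    print([ (plane(f,c[0]+x,c[1]+y,.018)[:2]).round(3).tolist() for s,c in zip(st[1:],ce[1:]) if s[4]>8])
```

```text
stick top (array([ 0.5632, -0.3694,  0.2181]), np.float64(0.002096134247603975))
 edge 0.016384682909985824 22.741634087231063
 edge 0.018787961012373396 25.446120217645372
 edge 0.01634903027484688 25.404063191774668
 edge 0.018026864438045576 25.390792956051996
stand c [ 0.5622 -0.3663] [np.float64(0.07660545735330497), np.float64(0.0736753640578204), np.float64(0.07373732733303424), np.float64(0.07785552745243271)]
stand edge side [array([ 0.5213, -0.337 ]), array([ 0.5943, -0.3293])]
jar (array([0.6445, 0.329 , 0.107 ]), np.float64(0.00013490753692437668))
bar far jarend/other (array([0.6186, 0.2896, 0.1612]), np.float64(0.003742855229081776)) (array([0.5701, 0.229 , 0.1641]), np.float64(0.0044506722424089975))
knob/can (array([0.525 , 0.3151, 0.115 ]), np.float64(0.0008250639483099303)) bottle (array([0.542 , 0.1963, 0.1225]), np.float64(0.001210472191360224))
carousel base fit z.012 [0.5931 0.2624] 0.13846848356762922 26 28
tab 19 [0.4288 0.2387] 0.17462418680692998 ang -171.77510886693054
tab stub tri? [0.4295 0.2278 0.025 ]
bowl T [ 0.4986 -0.1248] 0.08523798218863096
[[0.54, -0.146], [0.534, -0.103], [0.502, -0.076], [0.505, -0.167], [0.465, -0.106], [0.459, -0.145]]
bowl S [ 0.4974 -0.1471] 0.09538366136830105
[[0.5, -0.076], [0.533, -0.104], [0.464, -0.106], [0.539, -0.147], [0.458, -0.146], [0.504, -0.168]]
```

Call:
move_arm([
  [0,0,-3,0,0,6.4,1],
  [0,0,-3,0,0,6.4,1],
  [0,0,-1,0,0,6.4,1],
  [0,0,0,0,0,6.4,1],
  [0,0,0,0,0,6.4,1],
  [0,0,0,0,0,6.4,1],
  [0,0,0,0,0,6.4,1],
  [-3.4,-0.3,0,0,0,0,1],
  [-3.4,-0.3,0,0,0,0,1],
  [-3.4,-0.3,0,0,0,0,1],
  [-3.4,-0.3,0,0,0,0,1],
  [-3.4,-0.3,0,0,0,0,1],
  [-3.4,-0.3,0,0,0,0,1],
  [-3.4,-0.3,0,0,0,0,1],
  [-3.4,-0.3,0,0,0,0,1],
  [-3.4,-0.3,0,0,0,0,1],
  [-3.4,-0.3,0,0,0,0,1],
  [-3.4,-0.3,0,0,0,0,1],
  [-3.4,-0.3,0,0,0,0,1],
  [-3.4,-0.3,0,0,0,0,1],
])

```text
time: 1.77
tool_pos: [0.3671, 0.1682, 0.3199]
tool_rot: [-0.0, 0.537, 0.844, -0.0]
contact_force: [1.2, -0.7, 0.4]
gripper_width: 0.996
grasp_force: 0.0
```

```bash
cat >> h.py <<'E'
from scipy.spatial.transform import Rotation as Ro
def delta(X,yang):
    s=manip.state();q=s["tool_rot"];R=Ro.from_quat(np.r_[q[1:],q[0]])
    M=R.as_matrix();y=np.degrees(np.arctan2(M[1,1],M[0,1]))
    d=(np.array(X)-s["tool_pos"])*100
    h=np.radians(yang);G=np.array([[-np.sin(h),np.cos(h),0],[np.cos(h),np.sin(h),0],[0,0,-1]]).T
    print("t",s["time"],"pos",s["tool_pos"].round(4),"yang",y.round(2),"tilt",M[:,2].round(4),"j",s["joint_pos"].round(2),"w",round(s["gripper_width"],3),"F",s["contact_force"].round(1),s["grasp_force"])
    print("shift in present axes cm",(M.T@d).round(2),"in goal axes",(G.T@d).round(2),"rotvec goal deg",np.degrees((R.inv()*Ro.from_matrix(G)).as_rotvec()).round(2))
E
python3 -c "
from h import *
delta([.563,-.368,.25],25.3)"
```

```text
t 1.7667 pos [0.3671 0.1682 0.3199] yang 25.06 tilt [-1.e-04 -0.e+00 -1.e+00] j [ 0.24 -0.54  1.99 -0.    1.69 -0.19] w 0.996 F [ 1.2 -0.7  0.4] 0.0
shift in present axes cm [-56.87  -4.96   6.99] in goal axes [-56.85  -5.2    6.99] rotvec goal deg [-0.01 -0.   -0.24]
```

Call:
move_arm([
  [-3.5,-0.3,0,0,0,-0.2,1],
  [-3.5,-0.3,0,0,0,0,1],
  [-3.5,-0.3,0,0,0,0,1],
  [-3.5,-0.3,0,0,0,0,1],
  [-3.5,-0.3,0,0,0,0,1],
  [-3.5,-0.3,0,0,0,0,1],
  [-3.5,-0.3,0,0,0,0,1],
  [-3.5,-0.3,0,0,0,0,1],
  [-3.5,-0.3,0,0,0,0,1],
  [-3.5,-0.3,0,0,0,0,1],
  [-3.5,-0.3,0,0,0,0,1],
  [-3.5,-0.3,0,0,0,0,1],
  [-3.5,-0.3,0,0,0,0,1],
  [-3.5,-0.3,0,0,0,0,1],
  [-3.5,-0.3,0,0,0,0,1],
  [-3.5,-0.3,0,0,0,0,1],
  [-0.8,-0.3,0,0,0,0,1],
  [0,0,3,0,0,0,1],
  [0,0,3,0,0,0,1],
  [0,0,0,0,0,0,1],
])

```text
time: 3.43
tool_pos: [0.5603, -0.3637, 0.2519]
tool_rot: [-0.007, 0.536, 0.844, 0.001]
contact_force: [-1.5, 1.1, -1.9]
gripper_width: 1.001
grasp_force: 0.0
```

```bash
python3 -c "
from h import *
delta([.563,-.368,.19],25.3)
f=grab('side');g=grab('top')
import pickle;pickle.dump((f,g),open('f1.pkl','wb'))
a=cv2.resize(f['img'][220:360,210:350],(560,560),interpolation=cv2.INTER_CUBIC)
cv2.imwrite('pics/g1.png',cv2.convertScaleAbs(a,alpha=1.5))"
```

```text
t 3.4333 pos [ 0.5603 -0.3637  0.2519] yang 25.23 tilt [-0.0102  0.0085 -0.9999] j [-0.69  0.16  1.5   0.    1.5  -1.13] w 1.001 F [-1.5  1.1 -1.9] 0.0
shift in present axes cm [-0.58  0.09  6.18] in goal axes [-0.51  0.06  6.19] rotvec goal deg [-0.32 -0.69 -0.08]
```

View pics/g1.png

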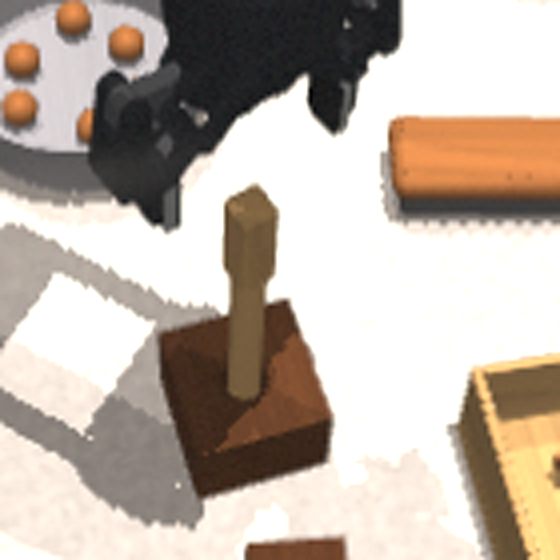

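The gripper straddles the stick: fingertips at (168,215) and (340,125), stick top at (252,200). I'll settle, correct and descend.

Call:
move_arm([
  [0,0,0,0,0,0,1],
  [0,0,0,0,0,0,1],
])

```text
time: 3.7
tool_pos: [0.564, -0.3661, 0.2634]
tool_rot: [0.002, 0.535, 0.845, -0.0]
contact_force: [-0.4, 0.4, 0.6]
gripper_width: 0.995
grasp_force: 0.0
```

```bash
python3 -c "
from h import *
delta([.563,-.368,.19],25.3)"
```

```text
t 3.7 pos [ 0.564  -0.3661  0.2634] yang 25.27 tilt [ 0.0033 -0.0027 -1.    ] j [-0.69  0.15  1.48  0.    1.5  -1.13] w 0.995 F [-0.4  0.4  0.6] 0.0
shift in present axes cm [-0.11 -0.18  7.34] in goal axes [-0.13 -0.17  7.34] rotvec goal deg [ 0.1   0.22 -0.03]
```

Call:
move_arm([
  [-0.1,-0.1,1.4,0,0,0,1],
  [-0.1,-0.1,1.4,0,0,0,1],
  [0,0,1.4,0,0,0,1],
  [0,0,1.4,0,0,0,1],
  [0,0,1.4,0,0,0,1],
  [0,0,0,0,0,0,1],
  [0,0,0,0,0,0,1],
  [0,0,0,0,0,0,1],
])

```text
time: 4.37
tool_pos: [0.5623, -0.3686, 0.1904]
tool_rot: [0.0, 0.536, 0.845, -0.0]
contact_force: [-0.2, -0.5, -0.5]
gripper_width: 1.0
grasp_force: 0.0
```

```bash
python3 -c "
from h import *
delta([.563,-.368,.19],25.3)"
```

```text
t 4.3667 pos [ 0.5623 -0.3686  0.1904] yang 25.24 tilt [ 1.e-04 -1.e-04 -1.e+00] j [-0.69  0.2   1.55 -0.    1.39 -1.13] w 1.0 F [-0.2 -0.5 -0.5] 0.0
shift in present axes cm [0.02 0.09 0.04] in goal axes [0.02 0.09 0.04] rotvec goal deg [ 0.    0.01 -0.06]
```

Close, then look at the contact force.

Call:
move_arm([
  [0,0,0,0,0,0,0.4],
  [0,0,0,0,0,0,0],
  [0,0,0,0,0,0,-0.4],
  [0,0,0,0,0,0,-0.7],
  [0,0,0,0,0,0,-1],
  [0,0,0,0,0,0,-1],
  [0,0,0,0,0,0,-1],
  [0,0,0,0,0,0,-1],
  [0,0,0,0,0,0,-1],
  [0,0,0,0,0,0,-1],
])

```text
time: 5.2
tool_pos: [0.5623, -0.3686, 0.1908]
tool_rot: [0.0, 0.535, 0.845, -0.0]
contact_force: [0.2, 0.8, 2.1]
gripper_width: 0.229
grasp_force: 58.8
```

```bash
python3 -c "
from h import *
delta([.563,-.368,.30],25.3)"
```

```text
t 5.2 pos [ 0.5623 -0.3686  0.1908] yang 25.24 tilt [ 6.e-04 -4.e-04 -1.e+00] j [-0.69  0.2   1.55  0.    1.39 -1.13] w 0.229 F [0.2 0.8 2.1] 58.798139691352844
shift in present axes cm [  0.02   0.09 -10.92] in goal axes [  0.02   0.08 -10.92] rotvec goal deg [ 0.02  0.03 -0.06]
```

Call:
move_arm([
  [0,0,-1,0,0,0,-1],
  [0,0,-2,0,0,0,-1],
  [0,0,-2,0,0,0,-1],
  [0,0,-2,0,0,0,-1],
  [0,0,-2,0,0,0,-1],
  [0,0,-1,0,0,0,-1],
  [0,0,0,0,0,0,-1],
  [2.5,0.47,0,0,0,0,-1],
  [2.5,0.47,0,0,0,0,-1],
  [2.5,0.47,0,0,0,0,-1],
  [2.5,0.47,0,0,0,0,-1],
  [2.5,0.47,0,0,0,0,-1],
  [2.5,0.47,0,0,0,0,-1],
  [2.5,0.47,0,0,0,0,-1],
  [2.5,0.47,0,0,0,0,-1],
  [2.5,0.47,0,0,0,0,-1],
  [2.3,0.45,0,0,0,0,-1],
  [0,0,0,0,0,0,-1],
  [0,0,0,0,0,0,-1],
  [0,0,0,0,0,0,-1],
])

```text
time: 6.87
tool_pos: [0.4985, -0.1243, 0.2892]
tool_rot: [-0.001, 0.535, 0.845, -0.0]
contact_force: [0.3, 0.0, -0.3]
gripper_width: 0.224
grasp_force: 58.7
```

```bash
python3 -c "
from h import *
delta([.499,-.1245,.194],25.3)
f=grab('side');
a=cv2.resize(f['img'][110:310,130:330],(600,600),interpolation=cv2.INTER_CUBIC)
cv2.imwrite('pics/g2.png',cv2.convertScaleAbs(a,alpha=1.5))
g=grab('top');import pickle;pickle.dump((f,g),open('f2.pkl','wb'))
p=manip.state()['tool_pos'];print(proj(f,[p[0],p[1],p[2]-.18]),proj(f,[p[0],p[1],p[2]-.10]))"
```

```text
t 6.8667 pos [ 0.4985 -0.1243  0.2892] yang 25.25 tilt [-1.4e-03  1.0e-04 -1.0e+00] j [-0.39 -0.24  1.82 -0.    1.56 -0.83] w 0.224 F [ 0.3  0.  -0.3] 58.679489493370056
shift in present axes cm [-0.04  0.06  9.52] in goal axes [-0.04  0.04  9.52] rotvec goal deg [-0.07 -0.04 -0.05]
[227.05377795 214.99564143] [224.99469278 192.23984197]
```

View pics/g2.png

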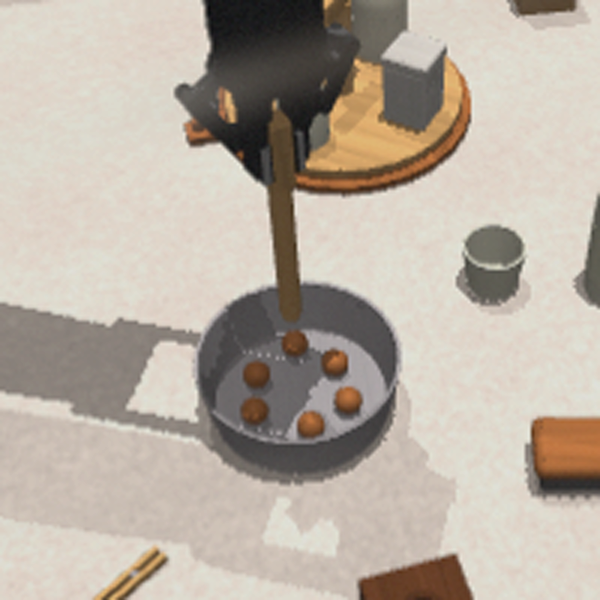

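The stick hangs straight, with its tip at (291,318), which matches the prediction. The six balls are in a ring, so I'll go down in the free centre and spiral out.

```bash
python3 -c "
from h import *
n=np.arange(0,78);r=np.minimum(n/12,1)*3.7;r[-8:]=3.7*np.arange(7,-1,-1)/8
P=np.c_[r*np.cos(np.radians(12*n)),r*np.sin(np.radians(12*n))]
P=P.round(1);D=np.diff(P,axis=0).round(1)+0
print(len(D),D.sum(0));print(D.tolist())"
```

```text
77 [ 1.11022302e-16 -2.77555756e-16]
[[0.3, 0.1], [0.3, 0.2], [0.1, 0.2], [0.1, 0.4], [0.0, 0.4], [-0.2, 0.5], [-0.4, 0.3], [-0.5, 0.4], [-0.6, 0.1], [-0.6, 0.1], [-0.8, -0.2], [-0.7, -0.3], [-0.4, -0.7], [-0.2, -0.7], [-0.1, -0.8], [0.1, -0.8], [0.2, -0.7], [0.4, -0.7], [0.5, -0.5], [0.6, -0.5], [0.8, -0.3], [0.7, -0.2], [0.8, 0.0], [0.7, 0.2], [0.8, 0.3], [0.6, 0.5], [0.5, 0.5], [0.4, 0.7], [0.2, 0.7], [0.1, 0.8], [-0.1, 0.8], [-0.2, 0.7], [-0.4, 0.7], [-0.5, 0.5], [-0.7, 0.5], [-0.7, 0.3], [-0.7, 0.2], [-0.8, 0.0], [-0.7, -0.2], [-0.7, -0.3], [-0.7, -0.5], [-0.5, -0.5], [-0.4, -0.7], [-0.2, -0.7], [-0.1, -0.8], [0.1, -0.8], [0.2, -0.7], [0.4, -0.7], [0.5, -0.5], [0.7, -0.5], [0.7, -0.3], [0.7, -0.2], [0.8, 0.0], [0.7, 0.2], [0.7, 0.3], [0.7, 0.5], [0.5, 0.5], [0.4, 0.7], [0.2, 0.7], [0.1, 0.8], [-0.1, 0.8], [-0.2, 0.7], [-0.4, 0.7], [-0.5, 0.5], [-0.7, 0.5], [-0.7, 0.3], [-0.7, 0.2], [-0.8, 0.0], [-0.7, -0.2], [-0.5, -0.7], [-0.3, -0.7], [0.0, -0.7], [0.2, -0.6], [0.3, -0.5], [0.5, -0.3], [0.4, -0.1], [0.5, 0.1]]
```

Call:
move_arm([
  [0,0,1.6,0,0,0,-1],
  [0,0,1.6,0,0,0,-1],
  [0,0,1.6,0,0,0,-1],
  [0,0,1.6,0,0,0,-1],
  [0,0,1.2,0,0,0,-1],
  [0,0,1,0,0,0,-1],
  [0,0,0.9,0,0,0,-1],
  [0,0,0,0,0,0,-1],
  [0,0,0,0,0,0,-1],
])

```text
time: 7.72
tool_pos: [0.4987, -0.1243, 0.1951]
tool_rot: [-0.0, 0.536, 0.844, -0.0]
contact_force: [0.2, 0.1, -0.3]
gripper_width: 0.224
grasp_force: 58.7
```

Call:
move_arm([
  [0.3,0.1,0.2,0,0,0,-1],
  [0.3,0.2,0,0,0,0,-1],
  [0.1,0.2,0,0,0,0,-1],
  [0.1,0.4,0,0,0,0,-1],
  [0,0.4,0,0,0,0,-1],
  [-0.2,0.5,0,0,0,0,-1],
  [-0.4,0.3,0,0,0,0,-1],
  [-0.5,0.4,0,0,0,0,-1],
  [-0.6,0.1,0,0,0,0,-1],
  [-0.6,0.1,0,0,0,0,-1],
  [-0.8,-0.2,0,0,0,0,-1],
  [-0.7,-0.3,0,0,0,0,-1],
  [-0.4,-0.7,0,0,0,0,-1],
  [-0.2,-0.7,0,0,0,0,-1],
  [-0.1,-0.8,0,0,0,0,-1],
  [0.1,-0.8,0,0,0,0,-1],
  [0.2,-0.7,0,0,0,0,-1],
  [0.4,-0.7,0,0,0,0,-1],
  [0.5,-0.5,0,0,0,0,-1],
  [0.6,-0.5,0,0,0,0,-1],
])

```text
time: 9.38
tool_pos: [0.477, -0.1547, 0.1934]
tool_rot: [0.0, 0.536, 0.844, 0.0]
contact_force: [0.4, 0.3, -1.0]
gripper_width: 0.232
grasp_force: 58.7
```

Call:
move_arm([
  [0.8,-0.3,0,0,0,0,-1],
  [0.7,-0.2,0,0,0,0,-1],
  [0.8,0,0,0,0,0,-1],
  [0.7,0.2,0,0,0,0,-1],
  [0.8,0.3,0,0,0,0,-1],
  [0.6,0.5,0,0,0,0,-1],
  [0.5,0.5,0,0,0,0,-1],
  [0.4,0.7,0,0,0,0,-1],
  [0.2,0.7,0,0,0,0,-1],
  [0.1,0.8,0,0,0,0,-1],
  [-0.1,0.8,0,0,0,0,-1],
  [-0.2,0.7,0,0,0,0,-1],
  [-0.4,0.7,0,0,0,0,-1],
  [-0.5,0.5,0,0,0,0,-1],
  [-0.7,0.5,0,0,0,0,-1],
  [-0.7,0.3,0,0,0,0,-1],
  [-0.7,0.2,0,0,0,0,-1],
  [-0.8,0,0,0,0,0,-1],
  [-0.7,-0.2,0,0,0,0,-1],
  [-0.7,-0.3,0,0,0,0,-1],
])

```text
time: 11.05
tool_pos: [0.5354, -0.1278, 0.1932]
tool_rot: [-0.0, 0.536, 0.844, -0.0]
contact_force: [-0.5, -0.4, 0.0]
gripper_width: 0.229
grasp_force: 58.7
```

```bash
cat > bowl.py <<'E'
from h import *
f=grab('top');s=grab('side')
for f,(x,y,w,h) in((f,(240,175,80,85)),(s,(180,190,100,90))):
    hsv=cv2.cvtColor(f["img"],cv2.COLOR_BGR2HSV)
    hb=cv2.inRange(hsv,(2,110,35),(20,255,255))[y:y+h,x:x+w]
    _,_,st,ce=cv2.connectedComponentsWithStats(hb)
    print([ plane(f,c[0]+x,c[1]+y,.018)[:2].round(3).tolist()+[int(q[4])] for q,c in zip(st[1:],ce[1:]) if q[4]>8])
cv2.imwrite('pics/bowl.png',cv2.convertScaleAbs(cv2.resize(s["img"][180:290,170:290],None,fx=5,fy=5),alpha=1.6))
E
python3 bowl.py; python3 -c "
from h import *
delta([.4985,-.1243,.194],25.3)"
```

```text
[[0.504, -0.133, 2479], [0.483, -0.178, 13]]
[[0.546, -0.059, 371], [0.517, -0.068, 52], [0.47, -0.071, 55], [0.438, -0.13, 57], [0.544, -0.164, 25], [0.48, -0.174, 14]]
t 11.15 pos [ 0.5352 -0.1282  0.1933] yang 25.15 tilt [-1.e-04 -3.e-04 -1.e+00] j [-0.37 -0.08  1.84 -0.    1.38 -0.81] w 0.228 F [ 0.  -0.1 -1.2] 58.733060359954834
shift in present axes cm [ 1.91 -3.16 -0.07] in goal axes [ 1.92 -3.15 -0.07] rotvec goal deg [-0.01  0.01 -0.15]
```

View pics/bowl.png

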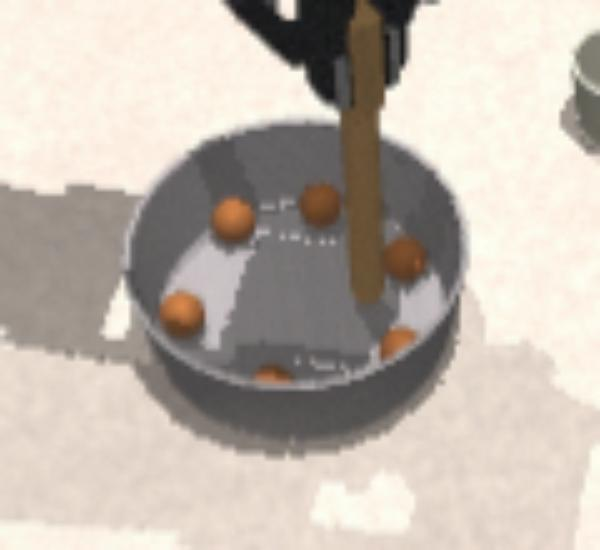

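All six balls are in the bowl and have been pushed out towards the wall on every side, and the bowl hasn't moved. Now the rest of the second turn, ending at the centre.

Call:
move_arm([
  [-0.7,-0.5,0,0,0,0,-1],
  [-0.5,-0.5,0,0,0,0,-1],
  [-0.4,-0.7,0,0,0,0,-1],
  [-0.2,-0.7,0,0,0,0,-1],
  [-0.1,-0.8,0,0,0,0,-1],
  [0.1,-0.8,0,0,0,0,-1],
  [0.2,-0.7,0,0,0,0,-1],
  [0.4,-0.7,0,0,0,0,-1],
  [0.5,-0.5,0,0,0,0,-1],
  [0.7,-0.5,0,0,0,0,-1],
  [0.7,-0.3,0,0,0,0,-1],
  [0.7,-0.2,0,0,0,0,-1],
  [0.8,0,0,0,0,0,-1],
  [0.7,0.2,0,0,0,0,-1],
  [0.7,0.3,0,0,0,0,-1],
  [0.7,0.5,0,0,0,0,-1],
  [0.5,0.5,0,0,0,0,-1],
  [0.4,0.7,0,0,0,0,-1],
  [0.2,0.7,0,0,0,0,-1],
  [0.1,0.8,0,0,0,0,-1],
])

```text
time: 12.82
tool_pos: [0.4836, -0.0901, 0.1933]
tool_rot: [0.0, 0.535, 0.845, 0.0]
contact_force: [-0.2, 0.3, -0.0]
gripper_width: 0.225
grasp_force: 58.7
```

Call:
move_arm([
  [-0.1,0.8,0,0,0,0,-1],
  [-0.2,0.7,0,0,0,0,-1],
  [-0.4,0.7,0,0,0,0,-1],
  [-0.5,0.5,0,0,0,0,-1],
  [-0.7,0.5,0,0,0,0,-1],
  [-0.7,0.3,0,0,0,0,-1],
  [-0.7,0.2,0,0,0,0,-1],
  [-0.8,0,0,0,0,0,-1],
  [-0.7,-0.2,0,0,0,0,-1],
  [-0.7,-0.3,0,0,0,0,-1],
  [-0.7,-0.5,0,0,0,0,-1],
  [-0.5,-0.5,0,0,0,0,-1],
  [-0.4,-0.7,0,0,0,0,-1],
  [-0.2,-0.7,0,0,0,0,-1],
  [-0.1,-0.8,0,0,0,0,-1],
  [0.1,-0.8,0,0,0,0,-1],
  [0.2,-0.7,0,0,0,0,-1],
  [0.4,-0.7,0,0,0,0,-1],
  [0.5,-0.5,0,0,0,0,-1],
])

```text
time: 14.4
tool_pos: [0.484, -0.1582, 0.1933]
tool_rot: [-0.0, 0.536, 0.844, -0.0]
contact_force: [-0.2, -0.5, -0.8]
gripper_width: 0.226
grasp_force: 58.7
```

```bash
python3 -c "
from h import *
delta([.4985,-.1243,.294],25.3)"
```

```text
t 14.4 pos [ 0.484  -0.1582  0.1933] yang 25.23 tilt [-0.  0. -1.] j [-0.46 -0.19  1.94 -0.    1.39 -0.9 ] w 0.226 F [-0.2 -0.5 -0.8] 58.66919696331024
shift in present axes cm [  2.45   2.76 -10.07] in goal axes [  2.45   2.76 -10.07] rotvec goal deg [-0.   -0.   -0.07]
```

Call:
move_arm([
  [0.6,0.7,0,0,0,0,-1],
  [0.6,0.7,0,0,0,0,-1],
  [0.6,0.7,0,0,0,0,-1],
  [0.6,0.7,0,0,0,0,-1],
  [0,0,-2,0,0,0,-1],
  [0,0,-2,0,0,0,-1],
  [0,0,-2,0,0,0,-1],
  [0,0,-2,0,0,0,-1],
  [0,0,-2,0,0,0,-1],
  [0,0,0,0,0,0,-1],
  [-2.5,-0.47,0,0,0,0,-1],
  [-2.5,-0.47,0,0,0,0,-1],
  [-2.5,-0.47,0,0,0,0,-1],
  [-2.5,-0.47,0,0,0,0,-1],
  [-2.5,-0.47,0,0,0,0,-1],
  [-2.5,-0.47,0,0,0,0,-1],
  [-2.5,-0.47,0,0,0,0,-1],
  [-2.5,-0.47,0,0,0,0,-1],
  [-2.5,-0.47,0,0,0,0,-1],
  [-2.3,-0.45,0,0,0,0,-1],
])

```text
time: 16.07
tool_pos: [0.5641, -0.3695, 0.291]
tool_rot: [-0.001, 0.535, 0.845, 0.0]
contact_force: [-0.0, 0.0, -0.7]
gripper_width: 0.225
grasp_force: 58.9
```

Call:
move_arm([
  [0,0,0,0,0,0,-1],
  [0,0,0,0,0,0,-1],
  [0,0,0,0,0,0,-1],
])

```text
time: 16.32
tool_pos: [0.5636, -0.368, 0.2918]
tool_rot: [-0.001, 0.535, 0.845, 0.0]
contact_force: [0.3, 0.5, -0.2]
gripper_width: 0.224
grasp_force: 58.9
```

```bash
python3 bowl.py;python3 -c "
from h import *
delta([.5623,-.3686,.192],25.25)"
```

```text
[[0.558, -0.11, 26], [0.549, -0.17, 28], [0.518, -0.067, 25], [0.48, -0.182, 24], [0.471, -0.069, 24], [0.438, -0.127, 27], [0.368, -0.255, 23]]
[[0.518, -0.068, 53], [0.47, -0.071, 56], [0.602, -0.212, 281], [0.438, -0.13, 57], [0.541, -0.165, 16], [0.481, -0.174, 13]]
t 16.4167 pos [ 0.5636 -0.3677  0.2927] yang 25.31 tilt [-6.e-04  7.e-04 -1.e+00] j [-0.69  0.14  1.45  0.    1.55 -1.13] w 0.226 F [ 0.3 -0.7 -0.7] 58.85862171649933
shift in present axes cm [-0.04 -0.16 10.07] in goal axes [-0.03 -0.16 10.07] rotvec goal deg [-0.01 -0.05  0.06]
```

View pics/bowl.png

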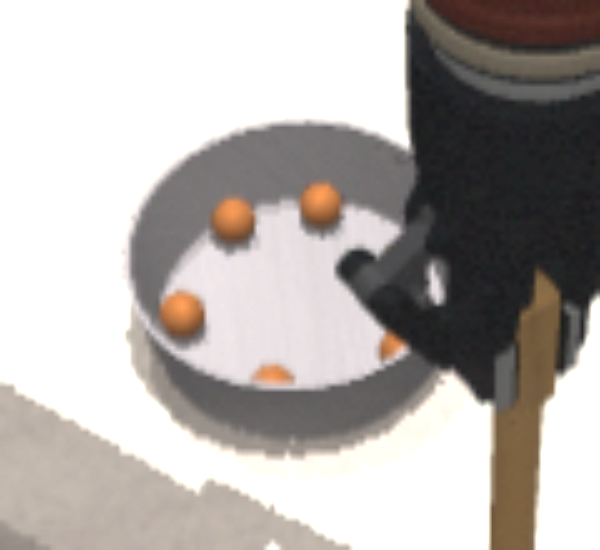

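All six balls are in the bowl in the top view (the seventh blob is the peg). Now I'll put the stick back.

Call:
move_arm([
  [0,-0.1,1.2,0,0,0,-1],
  [0,0,1.2,0,0,0,-1],
  [0,0,1.2,0,0,0,-1],
  [0,0,0,0,0,0,-1],
  [0,0,1,0,0,0,-1],
  [0,0,1,0,0,0,-1],
  [0,0,1,0,0,0,-1],
])

```text
time: 17.0
tool_pos: [0.5626, -0.3694, 0.2266]
tool_rot: [0.0, 0.536, 0.845, -0.0]
contact_force: [0.1, 0.6, -0.3]
gripper_width: 0.229
grasp_force: 58.9
```

```bash
python3 -c "
from h import *
delta([.5623,-.3686,.192],25.25)"
```

```text
t 17.0 pos [ 0.5626 -0.3694  0.2266] yang 25.24 tilt [ 3.e-04 -3.e-04 -1.e+00] j [-0.69  0.18  1.52  0.    1.45 -1.13] w 0.229 F [ 0.1  0.6 -0.3] 58.85865032672882
shift in present axes cm [0.09 0.   3.46] in goal axes [0.09 0.   3.46] rotvec goal deg [ 0.01  0.02 -0.01]
```

Already in the hole without contact; the tip is about 46 mm above the table.

Call:
move_arm([
  [0,0,1,0,0,0,-1],
  [0,0,1,0,0,0,-1],
  [0,0,0.8,0,0,0,-1],
  [0,0,0.4,0,0,0,-1],
  [0,0,0,0,0,0,-1],
  [0,0,0,0,0,0,-1],
])

```text
time: 17.5
tool_pos: [0.5626, -0.3694, 0.1952]
tool_rot: [-0.0, 0.536, 0.845, -0.0]
contact_force: [0.1, -0.1, -0.5]
gripper_width: 0.224
grasp_force: 58.9
```

```bash
python3 -c "
from h import *
delta([.5623,-.3686,.192],25.25)"
```

```text
t 17.5 pos [ 0.5626 -0.3694  0.1952] yang 25.24 tilt [-1.e-04  1.e-04 -1.e+00] j [-0.69  0.2   1.54 -0.    1.4  -1.13] w 0.224 F [ 0.1 -0.1 -0.5] 58.8583767414093
shift in present axes cm [0.08 0.01 0.32] in goal axes [0.08 0.01 0.32] rotvec goal deg [-0.   -0.01 -0.01]
```

Down 3 mm more, release, then straight up.

Call:
move_arm([
  [0,0,0.3,0,0,0,-1],
  [0,0,0,0,0,0,-1],
  [0,0,0,0,0,0,-0.4],
  [0,0,0,0,0,0,-0.2],
  [0,0,0,0,0,0,0],
  [0,0,0,0,0,0,0.4],
  [0,0,0,0,0,0,1],
  [0,0,0,0,0,0,1],
  [0,0,0,0,0,0,1],
  [0,0,-1,0,0,0,1],
  [0,0,-2,0,0,0,1],
  [0,0,-3,0,0,0,1],
  [0,0,-3,0,0,0,1],
  [0,0,-2,0,0,0,1],
  [0,0,0,0,0,0,1],
])

```text
time: 18.75
tool_pos: [0.5644, -0.3708, 0.3106]
tool_rot: [0.006, 0.535, 0.845, -0.001]
contact_force: [0.1, 0.1, 0.6]
gripper_width: 0.999
grasp_force: 0.0
```

```bash
cat > tab.py <<'E'
from h import *
import pickle
f,g=pickle.load(open('f2.pkl','rb')) if 0 else (None,None)
E
python3 - <<'E'
from h import *
delta([.5623,-.3686,.192],25.25)
f=grab('side')
a=cv2.resize(f['img'][220:350,220:320],(500,650//1),interpolation=cv2.INTER_CUBIC)[:600]
import pickle
fs=pickle.load(open("f0.pkl","rb"))
b=cv2.resize(fs['top']['img'][222:252,160:190],(300,300),interpolation=cv2.INTER_CUBIC)
c=cv2.resize(fs['side']['img'][138:168,185:215],(300,300),interpolation=cv2.INTER_CUBIC)
cv2.imwrite('pics/g3.png',cv2.convertScaleAbs(np.hstack([a,np.vstack([b,c])]),alpha=1.5))
E
```

```text
t 18.75 pos [ 0.5644 -0.3708  0.3106] yang 25.25 tilt [ 0.009  -0.0074 -0.9999] j [-0.69  0.13  1.43  0.    1.57 -1.13] w 0.999 F [0.1 0.1 0.6] 0.0
shift in present axes cm [ 0.41 -0.15 11.86] in goal axes [ 0.29 -0.09 11.86] rotvec goal deg [ 0.28  0.61 -0.  ]
```

View pics/g3.png

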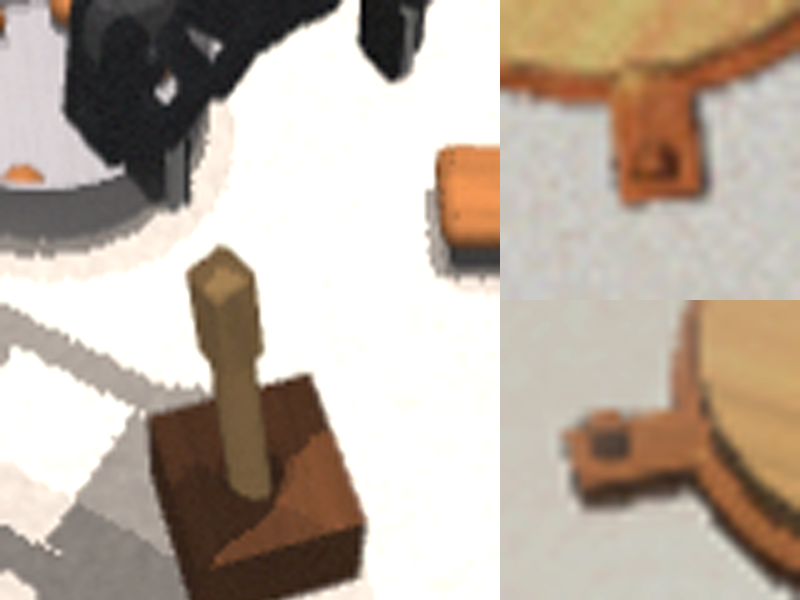

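The stick stands in the stand with its top at (222,275), like before. In the tab crops the stub is at (655,157) in the top view and (608,422) in the side view.

Run:
```python
from h import *
import pickle
fs=pickle.load(open("f0.pkl","rb"))
T=fs['top'];S=fs['side'];C=np.array([.593,.2625])
p=tri(S,(195.3,149.5),T,(175.0,237.1));print(p)
pts=[p[0],plane(T,175,237.1,.025),plane(S,195.3,149.5,.025)]
# tab outer edge corners in top at z~.012: crop (622,200),(704,192); root (612,95),(692,90)
cr=lambda x,y:((x-500+.5)/10-.5+160,(y+.5)/10-.5+222)
pts.append((plane(T,*cr(622,200),.012)+plane(T,*cr(704,192),.012))/2)
pts.append((plane(T,*cr(613,100),.012)+plane(T,*cr(694,100),.012))/2)
for q in pts:
    d=q[:2]-C;print(q.round(4),np.hypot(*d).round(4),np.degrees(np.arctan2(d[1],d[0])).round(1)%360)
delta([.593,.2625,.30],-38)
```

```text
(array([0.43389395, 0.24027374, 0.02318285]), np.float64(0.003648034742107988))
[0.4339 0.2403 0.0232] 0.1607 188.0
[0.4357 0.2401 0.025 ] 0.1589 188.1
[0.4322 0.2379 0.025 ] 0.1627 188.7
[0.4217 0.2393 0.012 ] 0.1728 187.7
[0.4555 0.2434 0.012 ] 0.1388 187.9
t 18.8 pos [ 0.5637 -0.3703  0.3074] yang 25.25 tilt [ 0.0059 -0.0049 -1.    ] j [-0.69  0.14  1.43 -0.    1.57 -1.13] w 1.005 F [-0.5 -0.2 -1. ] 0.0
shift in present axes cm [55.99 29.63  0.44] in goal axes [ 51.67 -36.65   0.74] rotvec goal deg [ 0.39  0.26 63.24]
```

Call:
move_arm([
  [0,0,0,0,0,7,1],
  [0,0,0,0,0,7,1],
  [0,0,0,0,0,7,1],
  [0,0,0,0,0,7,1],
  [0,0,0,0,0,7,1],
  [0,0,0,0,0,7,1],
  [0,0,0,0,0,7,1],
  [0,0,0,0,0,7,1],
  [0,0,0,0,0,7,1],
  [3,-2.1,0,0,0,0,1],
  [3,-2.1,0,0,0,0,1],
  [3,-2.1,0,0,0,0,1],
  [3,-2.1,0,0,0,0,1],
  [3,-2.1,0,0,0,0,1],
  [3,-2.1,0,0,0,0,1],
  [3,-2.1,0,0,0,0,1],
  [3,-2.1,0,0,0,0,1],
  [3,-2.1,0,0,0,0,1],
  [3,-2.1,0,0,0,0,1],
  [3,-2.1,0,0,0,0,1],
])

```text
time: 20.47
tool_pos: [0.5811, 0.0348, 0.3007]
tool_rot: [-0.001, 0.898, 0.44, -0.001]
contact_force: [0.7, 0.2, 0.3]
gripper_width: 1.0
grasp_force: 0.0
```

Call:
move_arm([
  [3,-2.1,0,0,0,0,1],
  [3,-2.1,0,0,0,0,1],
  [3,-2.1,0,0,0,0,1],
  [3,-2.1,0,0,0,0,1],
  [3,-2.1,0,0,0,0,1],
  [2.5,-2,0,0,0,0,1],
  [0,0,0,0,0,0,1],
  [0,0,0,0,0,0,1],
  [0,0,0,0,0,0,1],
])

```text
time: 21.22
tool_pos: [0.5899, 0.2474, 0.301]
tool_rot: [0.0, 0.898, 0.44, -0.001]
contact_force: [-0.5, -0.8, 0.4]
gripper_width: 1.0
grasp_force: 0.0
```

```bash
python3 -c "
from h import *
delta([.593,.2625,.153],-37.7)"
```

```text
t 21.2167 pos [0.5899 0.2474 0.301 ] yang -37.75 tilt [-0.0019 -0.0011 -1.    ] j [ 0.28  0.06  1.52 -0.    1.56  0.94] w 1.0 F [-0.5 -0.8  0.4] 0.0
shift in present axes cm [ 1.41 -0.67 14.8 ] in goal axes [ 1.38 -0.68 14.8 ] rotvec goal deg [-0.05  0.12 -0.05]
```

Call:
move_arm([
  [1.4,-0.7,1,0,0,0,1],
  [0,0,2.2,0,0,0,1],
  [0,0,2.2,0,0,0,1],
  [0,0,2.2,0,0,0,1],
  [0,0,0,0,0,0,1],
  [0,0,1.5,0,0,0,1],
  [0,0,1.5,0,0,0,1],
  [0,0,1.5,0,0,0,1],
  [0,0,1.5,0,0,0,1],
  [0,0,1.2,0,0,0,1],
  [0,0,0,0,0,0,1],
  [0,0,0,0,0,0,1],
  [0,0,0,0,0,0,1],
])

```text
time: 22.3
tool_pos: [0.5938, 0.2634, 0.1549]
tool_rot: [0.0, 0.898, 0.44, 0.001]
contact_force: [0.7, -0.6, 0.3]
gripper_width: 1.004
grasp_force: 0.0
```

Run:
```python
from h import *
delta([.593,.2625,.152],-37.7)
f=grab('side')
cv2.imwrite('pics/g4.png',cv2.convertScaleAbs(cv2.resize(f['img'][60:180,180:300],(600,600),interpolation=cv2.INTER_CUBIC),alpha=1.5))
```

```text
t 22.3 pos [0.5938 0.2634 0.1549] yang -37.75 tilt [ 1.e-03  3.e-04 -1.e+00] j [0.3  0.18 1.64 0.   1.32 0.96] w 1.004 F [ 0.7 -0.6  0.3] 0.0
shift in present axes cm [-0.12 -0.01  0.29] in goal axes [-0.12 -0.01  0.29] rotvec goal deg [ 0.03 -0.05 -0.05]
```

View pics/g4.png

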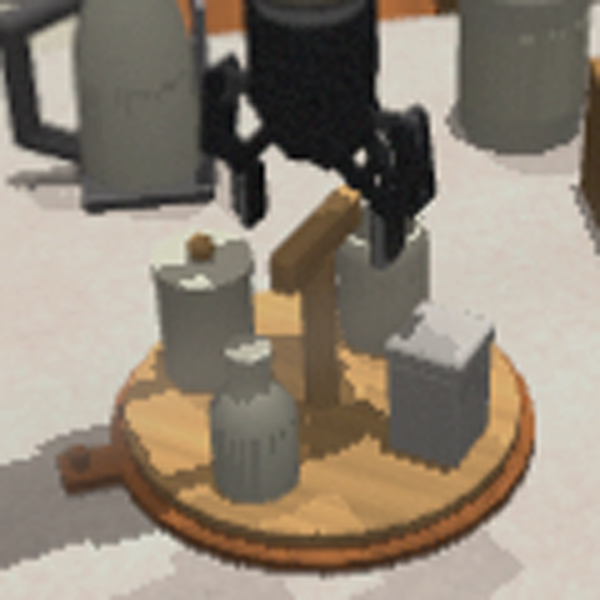

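The fingertips at (250,215) and (385,255) straddle the bar centre at about (315,240). I'll close on it.

Call:
move_arm([
  [-0.1,0,0.3,0,0,0,0.4],
  [0,0,0,0,0,0,0],
  [0,0,0,0,0,0,-0.3],
  [0,0,0,0,0,0,-0.6],
  [0,0,0,0,0,0,-1],
  [0,0,0,0,0,0,-1],
  [0,0,0,0,0,0,-1],
  [0,0,0,0,0,0,-1],
  [0,0,0,0,0,0,-1],
  [0,0,0,0,0,0,-1],
])

```text
time: 23.18
tool_pos: [0.592, 0.2632, 0.1519]
tool_rot: [-0.001, 0.898, 0.44, -0.001]
contact_force: [-5.1, 1.3, 4.3]
gripper_width: 0.218
grasp_force: 58.5
```

```bash
python3 -c "
from h import *
delta([.593,.2625,.152],98)"
```

```text
t 23.1833 pos [0.592  0.2632 0.1519] yang -37.74 tilt [-0.0019  0.0012 -1.    ] j [0.3  0.18 1.64 0.   1.32 0.96] w 0.218 F [-5.1  1.3  4.3] 58.519331216812134
shift in present axes cm [ 0.01  0.12 -0.01] in goal axes [-0.09 -0.08 -0.01] rotvec goal deg [-7.0000e-02 -1.5000e-01 -1.3574e+02]
```

Call:
move_arm([
  [0,0,0,0,0,-2,-1],
  [0,0,0,0,0,-4,-1],
  [0,0,0,0,0,-4,-1],
  [0,0,0,0,0,-4,-1],
  [0,0,0,0,0,-4,-1],
  [0,0,0,0,0,-4,-1],
  [0,0,0,0,0,-4,-1],
  [0,0,0,0,0,-4,-1],
  [0,0,0,0,0,-4,-1],
  [0,0,0,0,0,-4,-1],
  [0,0,0,0,0,-4,-1],
  [0,0,0,0,0,-4,-1],
  [0,0,0,0,0,-4,-1],
  [0,0,0,0,0,-4,-1],
  [0,0,0,0,0,-4,-1],
  [0,0,0,0,0,-4,-1],
  [0,0,0,0,0,-4,-1],
])

```text
time: 24.6
tool_pos: [0.5929, 0.2631, 0.1519]
tool_rot: [-0.0, 0.512, 0.859, 0.001]
contact_force: [-1.2, 3.5, 1.9]
gripper_width: 0.217
grasp_force: 58.6
```

```bash
python3 -c "
from h import *
delta([.593,.2625,.152],98)"
```

```text
t 24.6 pos [0.5929 0.2631 0.1519] yang 28.44 tilt [ 8.0e-04  1.3e-03 -1.0e+00] j [ 0.3   0.18  1.64  0.    1.32 -0.19] w 0.217 F [-1.2  3.5  1.9] 58.56462121009827
shift in present axes cm [-0.06 -0.02 -0.01] in goal axes [ 0.   -0.06 -0.01] rotvec goal deg [ 9.000e-02  1.000e-02 -6.956e+01]
```

Call:
move_arm([
  [0,0,0,0,0,-4,-1],
  [0,0,0,0,0,-4,-1],
  [0,0,0,0,0,-4,-1],
  [0,0,0,0,0,-4,-1],
  [0,0,0,0,0,-4,-1],
  [0,0,0,0,0,-4,-1],
  [0,0,0,0,0,-4,-1],
  [0,0,0,0,0,-4,-1],
  [0,0,0,0,0,-4,-1],
  [0,0,0,0,0,-4,-1],
  [0,0,0,0,0,-4,-1],
  [0,0,0,0,0,-4,-1],
  [0,0,0,0,0,-4,-1],
  [0,0,0,0,0,-4,-1],
  [0,0,0,0,0,-4,-1],
  [0,0,0,0,0,-4,-1],
  [0,0,0,0,0,-4,-1],
  [0,0,0,0,0,-1.5,-1],
  [0,0,0,0,0,0,-1],
  [0,0,0,0,0,0,-1],
])

```text
time: 26.27
tool_pos: [0.5934, 0.264, 0.1519]
tool_rot: [0.001, -0.068, 0.998, 0.002]
contact_force: [0.6, 5.6, 0.9]
gripper_width: 0.214
grasp_force: 58.6
```

Run:
```python
from h import *
import pickle
delta([.593,.2625,.152],98)
f=grab('side');g=grab('top');pickle.dump((f,g),open('f3.pkl','wb'))
a=cv2.resize(f['img'][85:175,180:290],None,fx=4,fy=4,interpolation=cv2.INTER_CUBIC)
b=cv2.resize(g['img'][150:250,120:220],None,fx=3.6,fy=3.6,interpolation=cv2.INTER_CUBIC)
cv2.imwrite('pics/g5.png',cv2.convertScaleAbs(np.hstack([a,b]),alpha=1.5))
# bar vs gripper
```

```text
t 26.2667 pos [0.5934 0.264  0.1519] yang 97.78 tilt [ 0.0026  0.0033 -1.    ] j [ 0.3   0.18  1.64  0.    1.32 -1.4 ] w 0.214 F [0.6 5.6 0.9] 58.616899251937866
shift in present axes cm [ 0.06 -0.14 -0.01] in goal axes [ 0.06 -0.14 -0.01] rotvec goal deg [ 0.16  0.18 -0.22]
```

View pics/g5.png

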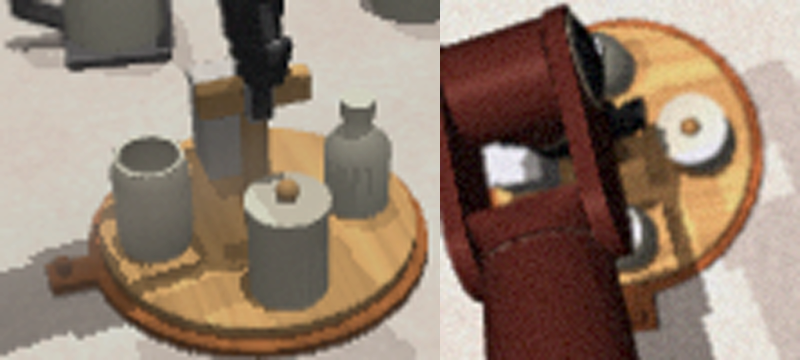

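The jar with its open mouth at (150,156) in the side view is now in front, beside the tab at (65,268). The canister knob is at (288,188) side and (691,128) top, and the gripper holds the bar. Now I'll check the angle numerically.

Run:
```python
from h import *
import pickle
f,g=pickle.load(open('f3.pkl','rb'));C=np.array([.593,.2628])
cs=lambda x,y,s,u,v:((x+.5)/s-.5+u,(y+.5)/s-.5+v)
def pr(n,q,o):
    d=q[:2]-C;print(n,q.round(4),np.hypot(*d).round(4),(np.degrees(np.arctan2(d[1],d[0]))-o)%360)
pr("jar S",plane(f,*cs(150,156,4,180,85),.109),0)
k=tri(f,cs(288,186,4,180,85),g,cs(691-440,127,3.6,120,150));print(k[1]);pr("knob",k[0],90)
pr("bottle S",plane(f,*cs(358,104,4,180,85),.125),180)
pr("lid ctr S",plane(f,*cs(288,204,4,180,85),.109),90)
pr("tab S",plane(f,*cs(65,266,4,180,85),.022),0)
```

```text
jar S [0.5092 0.2482 0.109 ] 0.0851 189.90199295592043
0.0003991218148571658
knob [0.6055 0.1772 0.1215] 0.0865 188.33620467259644
bottle S [0.6747 0.2663 0.125 ] 0.0818 182.43598962065116
lid ctr S [0.6047 0.1718 0.109 ] 0.0917 187.35578521092896
tab S [0.4334 0.2332 0.022 ] 0.1623 190.51699704863398
```

Call:
move_arm([
  [0,0,0,0,0,-0.4,-1],
  [0,0,0,0,0,0,-1],
  [0,0,0,0,0,0,-1],
  [0,0,0,0,0,0,-1],
])

```text
time: 26.7
tool_pos: [0.5934, 0.264, 0.1519]
tool_rot: [0.001, -0.071, 0.997, 0.002]
contact_force: [0.8, 4.9, 0.1]
gripper_width: 0.214
grasp_force: 58.6
```

```bash
python3 -c "
from h import *
delta([.593,.2625,.152],98)
print(manip.job_done())"
```

```text
t 26.7 pos [0.5934 0.264  0.1519] yang 98.17 tilt [ 0.0026  0.0033 -1.    ] j [ 0.3   0.18  1.64  0.    1.32 -1.41] w 0.214 F [0.8 4.9 0.1] 58.6195832490921
shift in present axes cm [ 0.06 -0.14 -0.01] in goal axes [ 0.06 -0.14 -0.01] rotvec goal deg [0.17 0.18 0.17]
the job is handed in; nothing more can be done
None
```

The job is handed in at 26.7 s: the balls got two full turns of stirring and all six stayed in the bowl, the stick is back in its stand and released, and the open jar lines up with the front tab to within about 1–2° by my camera measurements, with the gripper still holding the carousel bar.

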